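# Find the socket that fits the trimming wheel's hub nut

## Robot

A 6-joint arm with a two-finger parallel gripper is mounted at the origin on the work surface. World frame = base frame: x ahead of the robot, y to its left, z up, the work surface at z = 0. Lengths are in mm, angles in rad, forces in N, time in s.
With the tool pointing down it reaches from about 375 to 975 mm from the base axis. Payload 3.8 kg.
Tool frame: the origin (TCP) lies on the mounting face of the last link; the fingertips stand 166 mm ahead of it and the grasp point (between the pads) lies 147 mm ahead of it; z points along the fingers, y is the line along which they close (so a half turn about z gives the same grasp; the last joint's range is limited). The gripper opens to 88 mm and grips with 3 to 60 N. Pads are 18 mm wide; open, the fingers measure 123 mm over their backs; the gripper's body (75 mm by 187 mm) begins 45 mm behind the grasp point.
Start: joints at [-1.138, 0.264, 1.604, -0, 1.274, -0.037], TCP at [305.572, -601.868, 404.706] pointing down, gripper open.
Joint ranges: [-2.63, 2.63], [-0.94, 2.18], [0.31, 2.57], [-1.31, 4.45], [0, 2.66], [-2.55, 2.55]. Speed limits (rad/s): [2.57, 2.57, 3.14, 3.14, 3.14, 3.14].

## Interface

Orientations are given as a unit quaternion [x, y, z, w].
In Python, from workcell import ctrl, imaging, job_done, models gives the robot as it stands.
- The arm moves only by the shell command python3 -m inch 'ROWS'. ROWS is JSON, a list of rows, each an object of numbers: "claw": the closure, from -1 (fully open) to 1 (shut); "tx", "ty", "tz": the shift along the tool's x, y, z normalised to -1 to 1, where 1 is 0.15 m; "rx", "ry", "rz": the turn, a rotation vector about the tool's x, y, z normalised to -1 to 1, where 1 is 180 degrees. A call has 1 to 8 rows; each row is the pose to reach, as a shift and turn from the pose commanded when the call began, along the tool's axes at that moment, turning the shorter way round; what a row does not reach only later rows make up. A row lasts 1/10 s, in which the tool goes at most 50 mm and 8.59 degrees, less where a joint would pass 70% of its speed; a pose out of reach is approached as far as the arm can. A call with a number of a shift or a turn outside -1 to 1 is refused whole. A call with a gripper value outside its range is refused whole. The fingers move at their own pace and stop on an object; the grip force is fixed at half the most. Time passes only in rows, so rows that repeat a pose let the fingers close. It gives the time, the measured TCP pose, the force, the opening and the grip force at its end, in the units of the state.
- ctrl.sense(): the state, without advancing time (a new reading comes with each control period).
- imaging.get_image(name): name is "scene" or "top" or "wrist"; returns the picture (384x512x3 uint8, blue, green, red); there is no depth.
- imaging.camera_params(name): a dict with "intrinsics" (3x3 intrinsics, pixels), "rvec" (rotation vector, rad) and "tvec" (3), from world to camera coordinates, as OpenCV has them. Camera axes: x right, y down, z forward; pixel columns grow to the right and rows downward; lengths in mm; the calibration is good to about 2 mm. A picture is of the moment at which its call begins: read the wrist's pose just before it. camera_params takes no time and is no camera call; for the wrist camera it gives the pose at the moment of the call.
- job_done(): hands the job in; it is judged then, once.
Trained networks look in the newest picture that a camera, given by its name, has taken for a name from the list of things; names that differ only in an ending like _2 or _b are one class to them, and where a whole thing is asked for, a point or a joint stands for the part that bears it (a point fixed in the world has none). Each returns a list of dicts, best first, with "p" (0 to 1); they miss things now and then, are a little off and sometimes report something else, mostly with a low value. They report only what shows in the picture. A call takes as long as a camera call.
- models.look_for(query, camera): "point" ([x, y, z] in mm, in world coordinates, good to about 4 mm: the middle of the surface that is visible of it).
- models.spot_point(query, camera): "point" ([x, y, z] in mm, in world coordinates, good to about 4 mm: a listed point, or the origin of a listed thing).
The state is a dict: "t": time; "qpos": joint angles; "qd": joint speeds; "joint_torque": joint torques, N m; "position": TCP position; "tcp_rot": TCP orientation; "contact_force": force on the tool from outside, world axes, zero at the start; "torque": the same for the moment, N m; "gripper_width": finger opening in mm; "gripper_force": force on a finger pad.
Only numpy, scipy, OpenCV 4.12 (cv2) and the standard library are available. Lean on these libraries where they do the work, as an engineer would, in place of code of your own. Each camera call takes 0.05 s, during which the arm holds its last target. There are 200 camera calls.

## Task

Switch the trimming wheel's isolator off before bringing any socket near the wheel. Then try the loose sockets on the sunken hexagonal nut in the middle of the wheel head until you find the one that fits: it goes fully home, down to the floor of the well around the nut; stand any socket that does not fit upright back on the bench. Finish still holding the fitting socket by its shank, fully home on the nut, with the isolator off and the unfired pots left alone.

Things in the scene. Friction and masses are not known exactly. Their poses are not given: they have to be found in the camera images.
- isolator (a joint): Handle of the isolator, a grey box 100 x 70 x 50 mm on the bench at the robot's right. 0 to 0.15 rad = on, handle leaning to the box's -x side; 1.2 rad = off, leaning as far to the box's +x side. Over-centre: once pushed past upright (0.6) it falls to the other stop by itself; a push of under 2 N moves it.
- handle_grip (a point): Middle of the isolator handle's black grip (18 mm thick, 34 mm wide, 26 mm long), 62 mm from the hinge; moves with the handle; its top end is 75 mm from the hinge. y is the hinge direction.
- isolator_hinge (a point): Point on the isolator's hinge line, 58 mm above the bench. The hinge runs along y; the handle swings from leaning 0.6 rad to -x (on) to leaning 0.6 rad to +x (off). Axes are those of the box, x along its 100 mm; it may be turned up to 0.35 rad. Black cheeks beside it reach 6 mm above it.
- nut_seat (a point): Centre of the floor of the round well in the hub on the aluminium wheel head, 70 mm above the bench; z up. A fixed hexagonal nut stands 14 mm high here, two flats facing +x and -x, the rest every 60 degrees. Exactly one socket fits, with 1.2 mm play all round; fully home its mouth is on this floor, its centre 42.5 mm above this point. One too small for the nut stops on it, 14 mm higher.
- hub_rim (a point): Centre of the mouth of the same well, 24 mm above its floor; hub 66 mm in diameter. A socket too big for the well stops on this rim. The hub is one of three, not told which: nut 16 mm across flats in a well 34 mm wide, 22 in 41, or 28 in 48. Spare hubs of the two other kinds stand on the wooden shelf behind the wheel head: not to be used.
- wheel: Tabletop trimming wheel, fixed; origin on the bench below the nut. Wheel head 160 mm in diameter, top 64 mm above the bench; grey housing 50 mm high that reaches 110 mm to -x, 250 mm to +x (wooden shelf for spare hubs) and 90 mm to each side. Same axes as the nut.
- small_centre (a point): Centre, half-way up, of the slimmest of three steel sockets, standing mouth down on the bench. 85 mm tall, 0.25 kg: barrel 30 mm in diameter up to 36 mm, neck 29 mm, then a square shank 22 x 22 mm from 50 to 85 mm up; grip it there (its middle is 25 mm above this point). Six-sided bore 28 mm deep. z up, x and y square to the shank; two bore flats face +x and -x, the rest every 60 degrees.
- middle_centre (a point): Centre, half-way up, of the middle-sized of three steel sockets, standing mouth down on the bench. 85 mm tall, 0.25 kg: barrel 37 mm in diameter up to 36 mm, neck 29 mm, then a square shank 22 x 22 mm from 50 to 85 mm up; grip it there (its middle is 25 mm above this point). Six-sided bore 28 mm deep. z up, x and y square to the shank; two bore flats face +x and -x, the rest every 60 degrees.
- large_centre (a point): Centre, half-way up, of the widest of three steel sockets, standing mouth down on the bench. 85 mm tall, 0.25 kg: barrel 44 mm in diameter up to 36 mm, neck 29 mm, then a square shank 22 x 22 mm from 50 to 85 mm up; grip it there (its middle is 25 mm above this point). Six-sided bore 28 mm deep. z up, x and y square to the shank; two bore flats face +x and -x, the rest every 60 degrees.
- pot0_centre (a point): Centre, half-way up, of an unfired white clay pot standing upside down, 78 mm in diameter, 88 mm tall. Leave it alone: it must not be moved more than 15 mm.
- pot1_centre (a point): Centre, half-way up, of an unfired white clay pot standing upside down, 78 mm in diameter, 88 mm tall. Leave it alone: it must not be moved more than 15 mm.
- pot2_centre (a point): Centre, half-way up, of an unfired white clay pot standing upside down, 78 mm in diameter, 88 mm tall. Leave it alone: it must not be moved more than 15 mm.

How it is judged (in metres and radians):
On the way, in this order (a step that is already met when the one before it is completed fails the run):
1. the isolator is off (value of joint isolator above 1.1 rad), for 0.2 s.
2. a socket is fully home on the nut, still gripped (((z of small_centre in the frame of nut_seat between 0.036 and 0.0475 m and horizontal distance between small_centre and nut_seat below 0.004 m and angle between the z axis of small_centre and the z axis of nut_seat, either way round below 0.09 rad and contact force between the fingers and socket_small above 3 N and z of the grasp point in the frame of small_centre below 0.058 m and horizontal distance between the grasp point and small_centre below 0.03 m and linear speed of socket_small below 0.03 m/s) or (z of middle_centre in the frame of nut_seat between 0.036 and 0.0475 m and horizontal distance between middle_centre and nut_seat below 0.004 m and angle between the z axis of middle_centre and the z axis of nut_seat, either way round below 0.09 rad and contact force between the fingers and socket_middle above 3 N and z of the grasp point in the frame of middle_centre below 0.058 m and horizontal distance between the grasp point and middle_centre below 0.03 m and linear speed of socket_middle below 0.03 m/s) or (z of large_centre in the frame of nut_seat between 0.036 and 0.0475 m and horizontal distance between large_centre and nut_seat below 0.004 m and angle between the z axis of large_centre and the z axis of nut_seat, either way round below 0.09 rad and contact force between the fingers and socket_large above 3 N and z of the grasp point in the frame of large_centre below 0.058 m and horizontal distance between the grasp point and large_centre below 0.03 m and linear speed of socket_large below 0.03 m/s))), for 0.3 s.
At the end, for the whole second after the job is handed in: Isolator above 1.1 rad; one socket fully home (height within 5 mm, 4 mm of the nut axis, 0.09 rad upright), at rest, its shank gripped with over 3 N; the other two released, at rest and upright within 0.1 rad on the bench (value of joint isolator above 1.1 rad and ((z of small_centre in the frame of nut_seat between 0.036 and 0.0475 m and horizontal distance between small_centre and nut_seat below 0.004 m and angle between the z axis of small_centre and the z axis of nut_seat, either way round below 0.09 rad and contact force between the fingers and socket_small above 3 N and z of the grasp point in the frame of small_centre below 0.058 m and horizontal distance between the grasp point and small_centre below 0.03 m and linear speed of socket_small below 0.03 m/s and height (world z) of middle_centre between 0.034 and 0.05 m and angle between each of middle_centre, large_centre's own z axis and vertical below 0.1 rad and contact force between the fingers and socket_middle below 0.3 N and linear speed of each of socket_middle, socket_large below 0.02 m/s and height (world z) of large_centre between 0.034 and 0.05 m and contact force between the fingers and socket_large below 0.3 N) or (z of middle_centre in the frame of nut_seat between 0.036 and 0.0475 m and horizontal distance between middle_centre and nut_seat below 0.004 m and angle between the z axis of middle_centre and the z axis of nut_seat, either way round below 0.09 rad and contact force between the fingers and socket_middle above 3 N and z of the grasp point in the frame of middle_centre below 0.058 m and horizontal distance between the grasp point and middle_centre below 0.03 m and linear speed of socket_middle below 0.03 m/s and height (world z) of small_centre between 0.034 and 0.05 m and angle between each of small_centre, large_centre's own z axis and vertical below 0.1 rad and contact force between the fingers and socket_small below 0.3 N and linear speed of each of socket_small, socket_large below 0.02 m/s and height (world z) of large_centre between 0.034 and 0.05 m and contact force between the fingers and socket_large below 0.3 N) or (z of large_centre in the frame of nut_seat between 0.036 and 0.0475 m and horizontal distance between large_centre and nut_seat below 0.004 m and angle between the z axis of large_centre and the z axis of nut_seat, either way round below 0.09 rad and contact force between the fingers and socket_large above 3 N and z of the grasp point in the frame of large_centre below 0.058 m and horizontal distance between the grasp point and large_centre below 0.03 m and linear speed of socket_large below 0.03 m/s and height (world z) of small_centre between 0.034 and 0.05 m and angle between each of small_centre, middle_centre's own z axis and vertical below 0.1 rad and contact force between the fingers and socket_small below 0.3 N and linear speed of each of socket_small, socket_middle below 0.02 m/s and height (world z) of middle_centre between 0.034 and 0.05 m and contact force between the fingers and socket_middle below 0.3 N))); the arm keeps its last pose, push and grip.
It fails at once if a socket is brought over the hub (within 60 mm of its axis, below 0.2 m) while the isolator is not off (value of joint isolator below 0.9 rad and ((horizontal distance between small_centre and nut_seat below 0.06 m and height (world z) of small_centre below 0.2 m) or (horizontal distance between middle_centre and nut_seat below 0.06 m and height (world z) of middle_centre below 0.2 m) or (horizontal distance between large_centre and nut_seat below 0.06 m and height (world z) of large_centre below 0.2 m))).
It fails at once if an unfired pot is moved more than 15 mm (distance of any of pot0_centre, pot1_centre, pot2_centre from where it was at the start of the episode above 0.015 m).
It also fails if it takes over 72 s, if anything falls off the work surface, if the arm or the gripper's body presses on something with over 40 N, if the wrist force passes 120 N, or if a joint passes its speed limit or range.

## Working session

There is one attempt and no reset: what is moved stays moved. The work goes in short steps, Python scripts to look and compute and a shell command to move; the robot and the scene stay as the last step left them, time stands still between calls to the robot, and variables do not carry over. Pictures are saved under pics/ and viewed, at most 10 in all, crops included, and the job is handed in when it is done.

```bash
mkdir -p pics; ls
cat > h.py <<'E'
import numpy as np, cv2
from scipy.spatial.transform import Rotation as R
from workcell import ctrl, imaging, job_done, models
def cam(n):
    p=imaging.camera_params(n); K=np.array(p["intrinsics"],float).reshape(3,3)
    M=cv2.Rodrigues(np.array(p["rvec"],float))[0]; return K,M,np.array(p["tvec"],float).ravel()
def px2w(n,uv,z,c=None):
    K,M,t=c or cam(n); d=M.T@np.linalg.inv(K)@np.array([uv[0],uv[1],1.]); o=-M.T@t
    return o+d*(z-o[2])/d[2]
def w2px(n,P,c=None):
    K,M,t=c or cam(n); q=K@(M@np.array(P,float)+t); return q[:2]/q[2]
E
python3 - <<'E'
from h import *
s=ctrl.sense();print(s["t"],s["position"],s["tcp_rot"],s["gripper_width"])
for n in("top","scene"):
    cv2.imwrite(f"pics/{n}0.png",imaging.get_image(n))
for q in "handle_grip isolator_hinge nut_seat hub_rim small_centre middle_centre large_centre pot0_centre".split():
  for n in("top","scene"):
    print(q,n,[(np.round(d["point"]).tolist(),round(d["p"],2)) for d in models.spot_point(q,n)][:4])
E
```

```text
pics
0.0 [ 305.42226893 -601.57173888  403.42845823] [ 9.72537911e-01  2.32741974e-01 -2.20240859e-04 -1.06599156e-03] 87.76955679975447
handle_grip top [([422.0, -319.0, 109.0], 0.72)]
handle_grip scene [([425.0, -324.0, 107.0], 0.62), ([426.0, 355.0, 41.0], 0.25)]
isolator_hinge top [([460.0, -325.0, 58.0], 0.82)]
isolator_hinge scene [([453.0, -326.0, 61.0], 0.85)]
nut_seat top [([504.0, -127.0, 71.0], 0.62)]
nut_seat scene [([503.0, -126.0, 70.0], 0.79)]
hub_rim top [([507.0, -125.0, 94.0], 0.82)]
hub_rim scene [([505.0, -129.0, 95.0], 0.67)]
small_centre top [([602.0, 262.0, 43.0], 0.57)]
small_centre scene [([603.0, 264.0, 41.0], 0.69)]
middle_centre top [([424.0, 357.0, 46.0], 0.52)]
middle_centre scene [([424.0, 357.0, 42.0], 0.77)]
large_centre top [([421.0, 206.0, 43.0], 0.47)]
large_centre scene [([424.0, 213.0, 45.0], 0.5)]
pot0_centre top [([334.0, 303.0, 44.0], 0.63)]
pot0_centre scene [([336.0, 303.0, 48.0], 0.8), ([707.0, 383.0, 48.0], 0.27)]
```

View pics/top0.png

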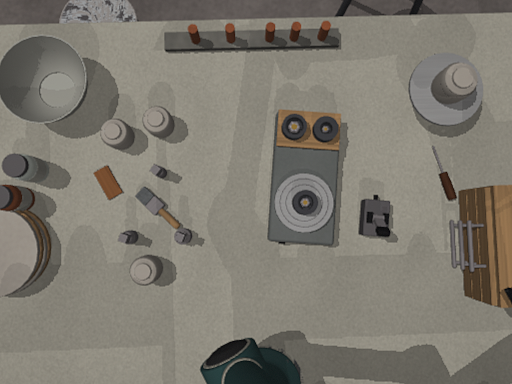

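View pics/scene0.png

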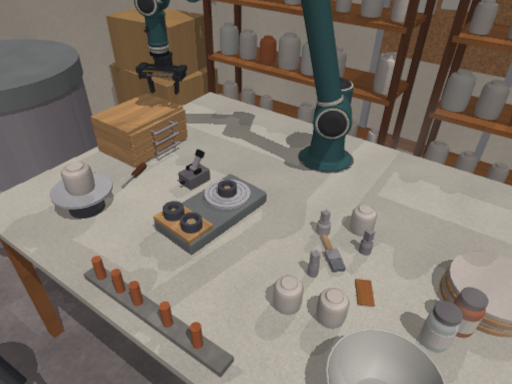

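Run:
```python
from h import *
for q in "pot1_centre pot2_centre wheel".split():
    print(q,[(np.round(d["point"]).tolist(),round(d["p"],2)) for d in models.spot_point(q,"top")][:4])
K,M,t=cam("top");print(K,-M.T@t)
for P in([422,-320,109],[505,-127,94],[602,263,85],[424,357,85],[423,210,85]):print(P,w2px("top",P))
```

```text
pot1_centre [([708.0, 379.0, 45.0], 0.57)]
pot2_centre [([741.0, 263.0, 43.0], 0.7)]
wheel [([504.0, -127.0, -1.0], 0.86), ([505.0, -126.0, 94.0], 0.26)]
[[413.98553627   0.         253.8211458 ]
 [  0.         413.98553627 196.07516713]
 [  0.           0.           1.        ]] [ 461.2032001   21.1402114 1176.5444414]
[422, -320, 109] [381.93757046 230.18599637]
[505, -127, 94] [305.27278482 200.61376529]
[602, 263, 85] [156.21530871 168.65660648]
[424, 357, 85] [121.45013081 237.34964008]
[423, 210, 85] [177.7242426  235.94808486]
```

The top view shows the isolator at (376,217), with its grip at (383,231) leaning toward the robot (-x). The hub is at (304,203), and the sockets are at (159,171), (128,237) and (183,236). The pots stand near (116,133), (157,121) and (145,270). The scene view agrees, and so do the networks. I'll move beside the isolator first.

```bash
cat >> h.py <<'E'
def plan(tip,yaw=None,L=147):
    "shift (units of tx ty tz) to put grasp point (L ahead of TCP) at tip, tool x at yaw (world), from measured pose"
    s=ctrl.sense(); r=R.from_quat(s["tcp_rot"]); A=r.as_matrix(); p=np.array(s["position"])
    y0=np.arctan2(A[1,0],A[0,0]); tilt=np.degrees(np.arccos(-A[2,2]))
    B=A
    if yaw is not None: B=R.from_euler("z",yaw).as_matrix()@np.diag([1,-1,-1.])
    tgt=np.array(tip,float)-B[:,2]*L
    rv=R.from_matrix(A.T@B).as_rotvec()/np.pi
    print("t %.2f tcp %s grasp %s yaw %.3f tilt %.2f w %.1f gf %.1f F %s"%(s["t"],np.round(p,1),np.round(p+A[:,2]*147,1),y0,tilt,s["gripper_width"],s["gripper_force"],np.round(s["contact_force"],1)))
    print("  txyz",np.round(A.T@(tgt-p)/150,3),"rxyz",np.round(rv,4))
E
python3 -m inch '[{"tx":0.62,"ty":-0.74,"rz":0.15,"claw":1},{"tx":0.62,"ty":-0.74,"rz":0.15,"claw":1},{"tx":0.62,"ty":-0.74,"rz":0.15,"claw":1},{"tx":0.62,"ty":-0.74,"rz":0.15,"claw":1},{"tx":0.62,"ty":-0.74,"rz":0.15,"claw":1},{"tx":0.62,"ty":-0.74,"rz":0.15,"claw":1}]'
python3 - <<'E'
from h import *
plan([370,-322,93],0,166)
E
```

```text
t 1.05 tcp [ 305.6 -601.9  404.7] grasp [ 305.6 -601.9  257.7] yaw 0.470 tilt 0.00 w 88.0 gf 0.0 F [-0.  -0.2 -0.2]
  txyz [ 1.228 -1.469  0.971] rxyz [ 0.     -0.      0.1495]invalid input at $[0]: expected keys claw, tx, ty, tz, rx, ry, rz
```

```bash
python3 -m inch '[{"tx":0.62,"ty":-0.74,"tz":0,"rx":0,"ry":0,"rz":0.15,"claw":1},{"tx":0.62,"ty":-0.74,"tz":0,"rx":0,"ry":0,"rz":0.15,"claw":1},{"tx":0.62,"ty":-0.74,"tz":0,"rx":0,"ry":0,"rz":0.15,"claw":1},{"tx":0.62,"ty":-0.74,"tz":0,"rx":0,"ry":0,"rz":0.15,"claw":1},{"tx":0.62,"ty":-0.74,"tz":0,"rx":0,"ry":0,"rz":0.15,"claw":1},{"tx":0.62,"ty":-0.74,"tz":0,"rx":0,"ry":0,"rz":0.15,"claw":1}]'
python3 - <<'E'
from h import *
plan([370,-322,93],0,166)
E
```

```text
t: 1.65
position: [338.2, -461.7, 405.2]
tcp_rot: [1.0, -0.0, 0.0, 0.001]
contact_force: [0.9, 0.5, 0.0]
gripper_width: 42.0
gripper_force: 0.0
t 1.65 tcp [ 338.2 -461.7  405.2] grasp [ 338.3 -461.9  258.2] yaw -0.000 tilt 0.08 w 42.0 gf 0.0 F [0.9 0.5 0. ]
  txyz [ 0.211 -0.933  0.973] rxyz [ 0.0005 -0.0001 -0.0001]
```

```bash
python3 -m inch '[{"tx":0.21,"ty":-0.93,"tz":0,"rx":0,"ry":0,"rz":0,"claw":1},{"tx":0.21,"ty":-0.93,"tz":0,"rx":0,"ry":0,"rz":0,"claw":1},{"tx":0.21,"ty":-0.93,"tz":0,"rx":0,"ry":0,"rz":0,"claw":1},{"tx":0.21,"ty":-0.93,"tz":0,"rx":0,"ry":0,"rz":0,"claw":1},{"tx":0.21,"ty":-0.93,"tz":0.97,"rx":0,"ry":0,"rz":0,"claw":1},{"tx":0.21,"ty":-0.93,"tz":0.97,"rx":0,"ry":0,"rz":0,"claw":1},{"tx":0.21,"ty":-0.93,"tz":0.97,"rx":0,"ry":0,"rz":0,"claw":1},{"tx":0.21,"ty":-0.93,"tz":0.97,"rx":0,"ry":0,"rz":0,"claw":1}]'
python3 - <<'E'
from h import *
for n in("top","wrist"):
  im=imaging.get_image(n)
  for q in "handle_grip","isolator_hinge": print(q,n,[(np.round(d["point"]).tolist(),round(d["p"],2)) for d in models.spot_point(q,n)][:2])
cv2.imwrite("pics/w1.png",im)
plan([462,-322,93],0,166)
E
```

```text
t: 2.45
position: [367.1, -320.5, 252.8]
tcp_rot: [1.0, -0.001, -0.005, -0.004]
contact_force: [-0.8, 0.1, -0.6]
gripper_width: 0.4
gripper_force: 0.0
handle_grip top [([421.0, -323.0, 110.0], 0.52)]
isolator_hinge top [([464.0, -326.0, 59.0], 0.94)]
handle_grip wrist [([425.0, -319.0, 112.0], 0.57)]
isolator_hinge wrist [([458.0, -323.0, 61.0], 0.94)]
t 2.75 tcp [ 371.1 -323.   262.3] grasp [ 371.7 -323.6  115.3] yaw -0.002 tilt 0.32 w 0.6 gf 0.0 F [ 0.8 -0.8  1. ]
  txyz [ 0.606 -0.008  0.024] rxyz [ 0.0013 -0.0013 -0.0006]
```

View pics/w1.png

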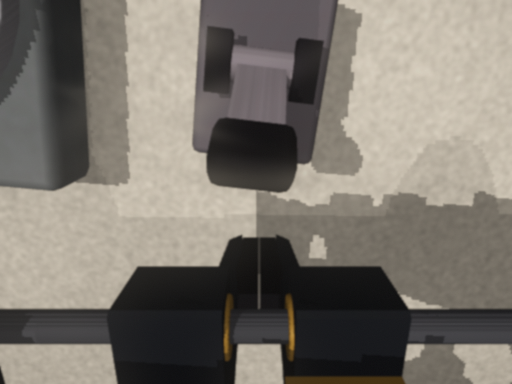

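The wrist view shows the closed fingers at (259,270), directly behind the grip at (252,155), so I'll push it towards +x.

```bash
python3 -m inch '[{"tx":0.15,"ty":0,"tz":0,"rx":0,"ry":0,"rz":0,"claw":1},{"tx":0.3,"ty":0,"tz":0,"rx":0,"ry":0,"rz":0,"claw":1},{"tx":0.45,"ty":0,"tz":0,"rx":0,"ry":0,"rz":0,"claw":1},{"tx":0.6,"ty":0,"tz":0,"rx":0,"ry":0,"rz":0,"claw":1},{"tx":0.66,"ty":0,"tz":0,"rx":0,"ry":0,"rz":0,"claw":1},{"tx":0.66,"ty":0,"tz":0,"rx":0,"ry":0,"rz":0,"claw":1},{"tx":0.66,"ty":0,"tz":-1,"rx":0,"ry":0,"rz":0,"claw":1},{"tx":0.66,"ty":0,"tz":-1,"rx":0,"ry":0,"rz":0,"claw":1}]'
python3 -m inch '[{"tx":0,"ty":0,"tz":0,"rx":0,"ry":0,"rz":0,"claw":-1},{"tx":0,"ty":-1,"tz":0,"rx":0,"ry":0,"rz":0,"claw":-1},{"tx":0,"ty":-1,"tz":0,"rx":0,"ry":0,"rz":0,"claw":-1},{"tx":0,"ty":-1,"tz":0,"rx":0,"ry":0,"rz":0,"claw":-1},{"tx":0,"ty":-1,"tz":0,"rx":0,"ry":0,"rz":0,"claw":-1},{"tx":0,"ty":-1,"tz":0,"rx":0,"ry":0,"rz":0,"claw":-1}]'
python3 - <<'E'
from h import *
for n in("top","scene"):
  im=imaging.get_image(n)
  for q in "handle_grip",: print(q,n,[(np.round(d["point"]).tolist(),round(d["p"],2)) for d in models.spot_point(q,n)][:2])
plan([505,-127,250],-0.057)
c=cam("wrist"); im=imaging.get_image("wrist"); print(c[0],w2px("wrist",[505,-127,94],c))
cv2.imwrite("pics/w2.png",im)
E
```

```text
t: 3.55
position: [468.2, -321.3, 360.2]
tcp_rot: [1.0, -0.001, -0.001, -0.001]
contact_force: [1.7, -0.4, 0.2]
gripper_width: 0.3
gripper_force: 0.0
t: 4.15
position: [469.4, -170.6, 360.6]
tcp_rot: [1.0, 0.001, 0.001, 0.001]
contact_force: [-0.0, 0.0, 0.9]
gripper_width: 46.1
gripper_force: 0.0
handle_grip top []
handle_grip scene [([491.0, -328.0, 110.0], 0.56)]
t 4.35 tcp [ 469.3 -172.7  359.7] grasp [ 469.4 -172.8  212.7] yaw -0.003 tilt 0.07 w 62.4 gf 0.0 F [ 0.8  0.8 -0. ]
  txyz [ 0.237 -0.305 -0.249] rxyz [ 0.0002 -0.0003  0.0172]
[[339.5881798    0.         258.67778593]
 [  0.         339.5881798  190.57974519]
 [  0.           0.           1.        ]] [196.00804781 144.64279187]
```

View pics/w2.png

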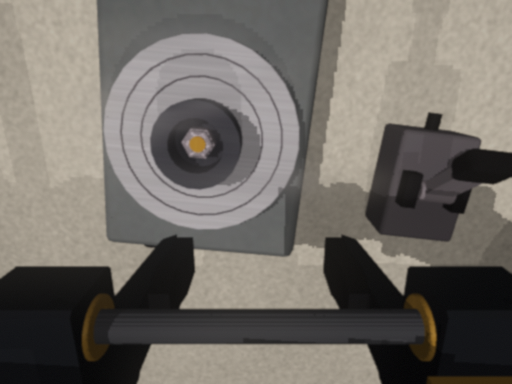

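The isolator handle now leans away (scene estimate x=491), so it is off. The hub is at (197,144) with a well about 46 px wide against an outside of about 90 px, which suggests the 34 mm well. I'll measure it from closer, with the camera over the hub.

```bash
python3 -m inch '[{"tx":-0.1,"ty":-0.28,"tz":0,"rx":0,"ry":0,"rz":0.018,"claw":-1},{"tx":-0.1,"ty":-0.28,"tz":0,"rx":0,"ry":0,"rz":0.018,"claw":-1},{"tx":-0.1,"ty":-0.28,"tz":0,"rx":0,"ry":0,"rz":0.018,"claw":-1},{"tx":-0.1,"ty":-0.28,"tz":0,"rx":0,"ry":0,"rz":0.018,"claw":-1},{"tx":-0.1,"ty":-0.28,"tz":0,"rx":0,"ry":0,"rz":0.018,"claw":-1}]'
python3 - <<'E'
from h import *
c=cam("wrist"); im=imaging.get_image("wrist"); print(-c[1].T@c[2], w2px("wrist",[505,-127,94],c))
plan([505,-127,250])
u,v=np.round(w2px("wrist",[505,-127,94],c)).astype(int)
np.savez("hubcam.npz",K=c[0],M=c[1],t=c[2]); cv2.imwrite("pics/w3.png",im)
cr=im[max(v-60,0):v+60,max(u-60,0):u+60]; print(u,v,cr.shape)
cv2.imwrite("pics/w3c.png",cv2.resize(np.clip(cr*1.8,0,255).astype(np.uint8),(600,600),interpolation=cv2.INTER_CUBIC))
E
```

```text
t: 4.9
position: [454.6, -130.4, 359.3]
tcp_rot: [1.0, -0.029, 0.0, 0.0]
contact_force: [0.4, -0.8, 1.3]
gripper_width: 88.2
gripper_force: 0.0
[ 532.65973591 -134.8255705   339.96907739] [250.08622038 124.30882436]
t 4.95 tcp [ 454.5 -130.3  359.3] grasp [ 454.6 -130.3  212.3] yaw -0.059 tilt 0.02 w 88.1 gf 0.0 F [-0.3 -0.6 -0. ]
  txyz [ 0.334 -0.042 -0.251] rxyz [0. 0. 0.]
250 124 (120, 120, 3)
```

View pics/w3c.png

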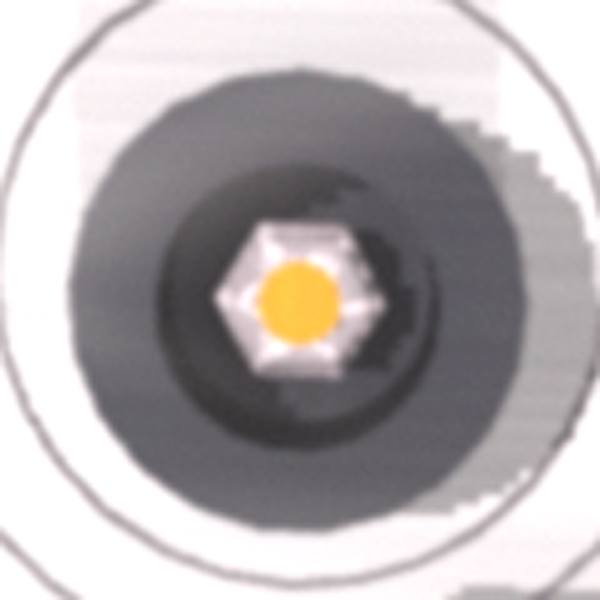

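The hub measures about 452 px across and the well about 282 px, a ratio of 0.62. That means the 41 mm well and the 22 mm nut (the flats measure about 23 mm), so the middle socket should fit. Next I'll fit the nut's centre and yaw.

Run:
```python
from h import *
z=np.load("hubcam.npz"); c=(z["K"],z["M"],z["t"]); im=cv2.imread("pics/w3.png")
print("axis",c[1][2])
cr=im[64:184,190:310].astype(int)
val=cr.max(2)
m=((val>85)).astype(np.uint8)  # nut bright inside
n,l,st,ce=cv2.connectedComponentsWithStats(m)
k=l[60,60]; print(st[k],ce[k]); 
cnt=max(cv2.findContours((l==k).astype(np.uint8),0,cv2.CHAIN_APPROX_NONE)[0],key=cv2.contourArea)[:,0]+[190,64]
W=np.array([px2w("w",p,84,c)[:2] for p in cnt]); ctr=W.mean(0); print("nut",(W.max(0)+W.min(0))/2,W.max(0)-W.min(0))
from scipy.optimize import minimize
def hexd(p):
    q=W-p[:2]; return np.max([q@[np.cos(p[2]+i*np.pi/3),np.sin(p[2]+i*np.pi/3)] for i in range(6)],0)-p[3]
from scipy.optimize import least_squares
for y0 in(-.25,-.06,.2):
  r=least_squares(hexd,[*ctr,y0,11],loss="soft_l1"); print(r.x,r.cost)
# hub outer: bright wheel vs dark; Canny-free radial search in world at z=94
g=im.max(2).astype(float)
for rad,sg in((33,1),(20.5,1)):
  P=[]
  for a in np.arange(0,2*np.pi,.1):
    rr=np.arange(rad-5,rad+5,.3); d=[np.array([505+q*np.cos(a),-127+q*np.sin(a),94]) for q in rr]
    s=np.array([g[int(round(v)),int(round(u))] for u,v in (w2px("w",x,c) for x in d)])
    dg=np.gradient(cv2.GaussianBlur(s[None],(9,1),2)[0]); i=dg.argmax(); 
    if dg[i]>.7: P.append(d[i][:2])
  P=np.array(P); f=least_squares(lambda p:np.hypot(*(P-p[:2]).T)-p[2],[505,-127,rad],loss="soft_l1",f_scale=.5); print(rad,len(P),f.x)
# housing edges in the top picture -> yaw
t=cam("top")
for e in(((268,242),(276,110)),((334,243),(341,110))):
  a,b=[px2w("top",p,50,t) for p in e]; print("yaw",np.arctan2(*(b-a)[1::-1]))
```

```text
axis [-0.30105756  0.01777987 -0.9534402 ]
[ 43  45  33  30 724] [59.04834254 59.21961326]
nut [ 504.37634451 -125.90881069] [21.95149322 23.81955521]
[ 5.04537895e+02 -1.25909191e+02 -1.15335349e-01  1.03572000e+01] 4.481673271501873
[ 5.04537895e+02 -1.25909191e+02 -1.15335341e-01  1.03572000e+01] 4.4816732715018786
[ 5.04537895e+02 -1.25909191e+02 -1.15335348e-01  1.03572000e+01] 4.481673271501872
33 63 [ 504.14311175 -126.34402947   32.80115559]
20.5 60 [ 504.04838013 -126.18343643   20.38266727]
yaw -0.09395705156728819
yaw -0.09491633046691506
```

```bash
python3 -m inch '[{"tx":-0.2,"ty":-1,"tz":0,"rx":0,"ry":0,"rz":-0.019,"claw":-1},{"tx":-0.2,"ty":-1,"tz":0,"rx":0,"ry":0,"rz":-0.019,"claw":-1},{"tx":-0.2,"ty":-1,"tz":0,"rx":0,"ry":0,"rz":-0.019,"claw":-1},{"tx":-0.2,"ty":-1,"tz":0,"rx":0,"ry":0,"rz":-0.019,"claw":-1}]' | head -2
python3 -m inch '[{"tx":-0.2,"ty":-1,"tz":0,"rx":0,"ry":0,"rz":0,"claw":-1},{"tx":-0.2,"ty":-1,"tz":0,"rx":0,"ry":0,"rz":0,"claw":-1},{"tx":-0.2,"ty":-1,"tz":0,"rx":0,"ry":0,"rz":0,"claw":-1},{"tx":-0.2,"ty":-1,"tz":0,"rx":0,"ry":0,"rz":0,"claw":-1}]' | head -2
python3 -m inch '[{"tx":0,"ty":-1,"tz":0,"rx":0,"ry":0,"rz":0,"claw":-1},{"tx":0,"ty":-1,"tz":0,"rx":0,"ry":0,"rz":0,"claw":-1},{"tx":0,"ty":-1,"tz":0,"rx":0,"ry":0,"rz":0,"claw":-1},{"tx":0,"ty":-1,"tz":0,"rx":0,"ry":0,"rz":0,"claw":-1}]' | head -2
python3 - <<'E'
from h import *
plan([384,357,212],0)
E
```

```text
t: 5.35
position: [432.3, 25.7, 359.2]
t: 5.75
position: [402.3, 175.4, 359.5]
t: 6.15
position: [403.7, 325.3, 359.4]
t 6.15 tcp [403.7 325.3 359.4] grasp [403.9 325.6 212.4] yaw 0.005 tilt 0.13 w 88.1 gf 0.0 F [ 0.4 -0.3 -0.7]
  txyz [-0.13  -0.212  0.003] rxyz [-0.0006 -0.0004  0.0017]
```

```bash
python3 -m inch '[{"tx":-0.13,"ty":-0.21,"tz":0,"rx":0,"ry":0,"rz":0,"claw":-1},{"tx":-0.13,"ty":-0.21,"tz":0,"rx":0,"ry":0,"rz":0,"claw":-1},{"tx":-0.13,"ty":-0.21,"tz":0,"rx":0,"ry":0,"rz":0,"claw":-1}]' | head -2
python3 - <<'E'
from h import *
c=cam("wrist"); im=imaging.get_image("wrist")
for q in "middle_centre","pot0_centre","large_centre": print(q,[(np.round(d["point"]).tolist(),round(d["p"],2)) for d in models.spot_point(q,"wrist")][:3])
np.savez("midcam.npz",K=c[0],M=c[1],t=c[2]); cv2.imwrite("pics/w4.png",im)
plan([424,357,212],0)
print(w2px("",[424,357,85],c),w2px("",[424,357,0],c))
E
```

```text
t: 6.45
position: [383.7, 352.4, 358.9]
middle_centre [([425.0, 355.0, 44.0], 0.9)]
pot0_centre []
large_centre [([425.0, 207.0, 40.0], 0.95)]
t 6.65 tcp [383.7 352.1 359.2] grasp [383.8 352.1 212.2] yaw -0.000 tilt 0.03 w 88.3 gf 0.0 F [-0.   0.1  0.5]
  txyz [ 0.268 -0.033  0.002] rxyz [ 0.0001 -0.0001 -0.    ]
[252.50568253 136.20881272] [253.9274713  123.35997897]
```

View pics/w4.png

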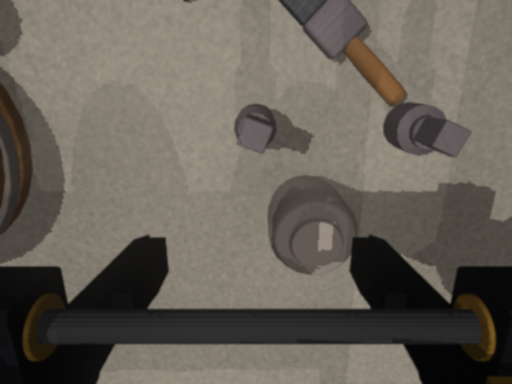

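The socket at (256,128) has a barrel about 40 px wide, which is 37 mm at this range, so it is the middle one. Its shank top is near (259,135). The large socket is at (425,130), and a pot is at (312,225), next to the right finger. I'll fit the top face.

Run:
```python
from h import *
z=np.load("midcam.npz"); im=cv2.imread("pics/w4.png")
cr=im[90:165,220:315]; cv2.imwrite("pics/w4c.png",cv2.resize(np.clip(cr*1.7,0,255).astype(np.uint8),(760,600),interpolation=cv2.INTER_CUBIC))
```

```text
(no output)
```

View pics/w4c.png

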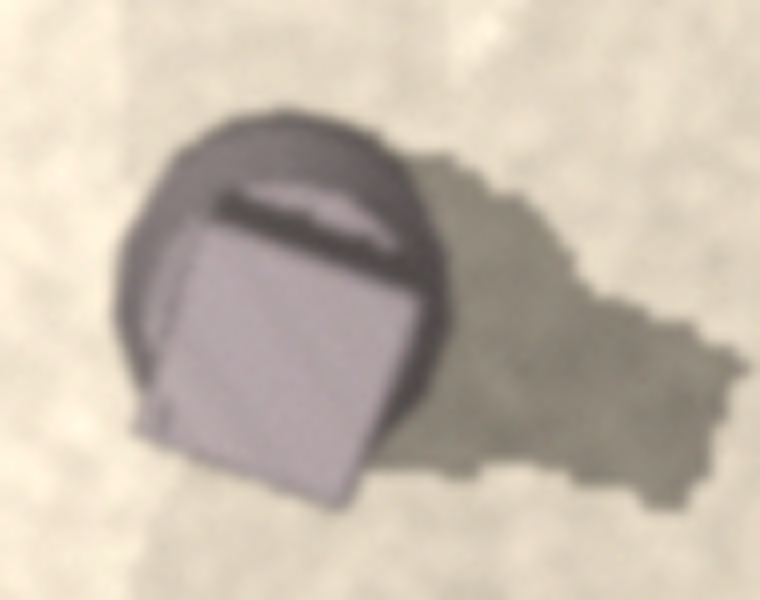

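The top-face corners in the crop are about (212,220), (425,295), (345,508) and (137,432). I'll convert them to world positions.

Run:
```python
from h import *
z=np.load("midcam.npz"); c=(z["K"],z["M"],z["t"])
P=np.array([px2w("",[220+u/8-.5,90+v/8-.5],85,c) for u,v in((212,220),(425,295),(345,508),(137,432))])
print(P,P.mean(0)); e=np.roll(P,-1,0)-P; print(np.hypot(e[:,0],e[:,1]),np.arctan2(e[:,1],e[:,0])%(np.pi/2))
b=px2w("",[220+283/8-.5,90+270/8-.5],36,c);print("barrel~",b)
a=np.mean(np.unwrap(4*(np.arctan2(e[:,1],e[:,0])))/4)%(np.pi/2); print(a)
m=P.mean(0); 
for y in(a,a-np.pi/2): plan([m[0],m[1],160],y)
print("orient cands", a+.1)
```

```text
[[438.0960564  361.74490954  85.        ]
 [431.31897911 342.05473999  85.        ]
 [411.2862835  349.35097425  85.        ]
 [418.4891209  368.97501047  85.        ]] [424.79760998 355.53140856  85.        ]
[20.82382178 21.32003583 20.90415423 20.89751849] [1.23931053 1.22151321 1.21902108 1.21751438]
barrel~ [428.11804071 355.7068261   36.        ]
1.2243398033137856
t 6.65 tcp [383.7 352.1 359.2] grasp [383.8 352.1 212.2] yaw -0.000 tilt 0.03 w 88.3 gf 0.0 F [-0.   0.1  0.5]
  txyz [ 0.274 -0.023  0.348] rxyz [ 2.000e-04  0.000e+00 -3.897e-01]
t 6.65 tcp [383.7 352.1 359.2] grasp [383.8 352.1 212.2] yaw -0.000 tilt 0.03 w 88.3 gf 0.0 F [-0.   0.1  0.5]
  txyz [ 0.274 -0.023  0.348] rxyz [ 1.000e-04 -1.000e-04  1.103e-01]
orient cands 1.3243398033137856
```

```bash
python3 -m inch '[{"tx":0.274,"ty":-0.023,"tz":0.35,"rx":0,"ry":0,"rz":0.11,"claw":-1},{"tx":0.274,"ty":-0.023,"tz":0.35,"rx":0,"ry":0,"rz":0.11,"claw":-1},{"tx":0.274,"ty":-0.023,"tz":0.35,"rx":0,"ry":0,"rz":0.11,"claw":-1},{"tx":0.274,"ty":-0.023,"tz":0.35,"rx":0,"ry":0,"rz":0.11,"claw":-1},{"tx":0.274,"ty":-0.023,"tz":0.35,"rx":0,"ry":0,"rz":0.11,"claw":-1}]' | head -2
python3 - <<'E'
from h import *
plan([424.8,355.5,67.5],-.346)
E
```

```text
t: 7.15
position: [426.8, 353.3, 307.9]
t 7.15 tcp [426.8 353.3 307.9] grasp [426.4 354.2 160.9] yaw -0.337 tilt 0.36 w 88.1 gf 0.0 F [ 0.2 -0.2  0.2]
  txyz [-0.015 -0.006  0.623] rxyz [-0.0015  0.0013  0.0027]
```

```bash
python3 -m inch '[{"tx":0,"ty":0,"tz":0.3,"rx":0,"ry":0,"rz":0,"claw":-1},{"tx":0,"ty":0,"tz":0.5,"rx":0,"ry":0,"rz":0,"claw":-1},{"tx":0,"ty":0,"tz":0.62,"rx":0,"ry":0,"rz":0,"claw":-1},{"tx":0,"ty":0,"tz":0.62,"rx":0,"ry":0,"rz":0,"claw":-1},{"tx":0,"ty":0,"tz":0.62,"rx":0,"ry":0,"rz":0,"claw":-1}]'
python3 - <<'E'
from h import *
plan([424.8,355.5,67.5],-.346)
c=cam("wrist"); im=imaging.get_image("wrist"); cv2.imwrite("pics/w5.png",im)
E
```

```text
t: 7.65
position: [426.3, 354.4, 214.9]
tcp_rot: [0.986, -0.168, -0.002, -0.003]
contact_force: [0.8, 0.0, 0.0]
gripper_width: 88.2
gripper_force: 0.0
t 7.65 tcp [426.3 354.4 214.9] grasp [426.  355.2  67.9] yaw -0.337 tilt 0.35 w 88.2 gf 0.0 F [0.8 0.  0. ]
  txyz [-0.012 -0.003  0.003] rxyz [-0.0014  0.0013  0.0027]
```

View pics/w5.png

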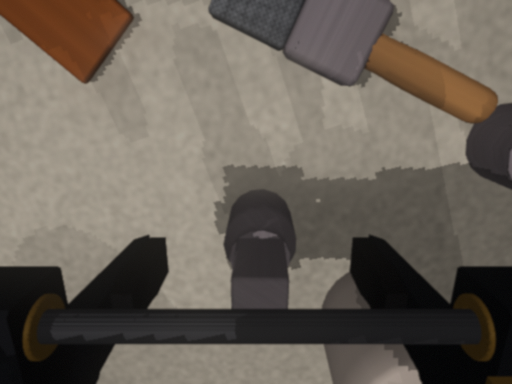

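The shank at (260,280) is square to the fingers and centred between them, and the pot stays clear of the right finger. I'll close on it and lift.

```bash
python3 -m inch '[{"tx":0,"ty":0,"tz":0,"rx":0,"ry":0,"rz":0,"claw":1},{"tx":0,"ty":0,"tz":0,"rx":0,"ry":0,"rz":0,"claw":1},{"tx":0,"ty":0,"tz":0,"rx":0,"ry":0,"rz":0,"claw":1},{"tx":0,"ty":0,"tz":0,"rx":0,"ry":0,"rz":0,"claw":1},{"tx":0,"ty":0,"tz":0,"rx":0,"ry":0,"rz":0,"claw":1},{"tx":0,"ty":0,"tz":0,"rx":0,"ry":0,"rz":0,"claw":1},{"tx":0,"ty":0,"tz":0,"rx":0,"ry":0,"rz":0,"claw":1},{"tx":0,"ty":0,"tz":0,"rx":0,"ry":0,"rz":0,"claw":1}]' 
python3 -m inch '[{"tx":0,"ty":0,"tz":-0.2,"rx":0,"ry":0,"rz":0,"claw":1},{"tx":0,"ty":0,"tz":-0.5,"rx":0,"ry":0,"rz":0,"claw":1},{"tx":0,"ty":0,"tz":-0.8,"rx":0,"ry":0,"rz":0,"claw":1},{"tx":0,"ty":0,"tz":-1,"rx":0,"ry":0,"rz":0,"claw":1},{"tx":0,"ty":0,"tz":-1,"rx":0,"ry":0,"rz":0,"claw":1},{"tx":0,"ty":0,"tz":-1,"rx":0,"ry":0,"rz":0,"claw":1}]'
python3 - <<'E'
from h import *
plan([504.2,-126.2,217.5],-.1)
E
```

```text
t: 8.5
position: [426.2, 354.1, 213.6]
tcp_rot: [0.986, -0.169, -0.002, -0.002]
contact_force: [0.4, 0.3, -0.5]
gripper_width: 26.4
gripper_force: 29.9
t: 9.1
position: [426.5, 353.1, 363.1]
tcp_rot: [0.986, -0.169, -0.002, -0.002]
contact_force: [0.6, -1.3, -3.7]
gripper_width: 25.7
gripper_force: 30.0
t 9.10 tcp [426.5 353.1 363.1] grasp [426.  353.8 216.1] yaw -0.339 tilt 0.34 w 25.7 gf 30.0 F [ 0.6 -1.3 -3.7]
  txyz [ 1.55   2.842 -0.026] rxyz [-0.0012  0.0015 -0.076 ]
```

Run:
```python
from h import *
im=imaging.get_image("wrist"); plan([504.2,-126.2,217.5],-.1)
cv2.imwrite("pics/w6.png",cv2.resize(np.clip(im[170:,150:370]*1.8,0,255).astype(np.uint8),None,fx=2.7,fy=2.7))
```

```text
t 9.15 tcp [426.  352.8 361.5] grasp [425.1 353.2 214.5] yaw -0.339 tilt 0.39 w 25.9 gf 30.0 F [-0.3  0.5 -3.2]
  txyz [ 1.552  2.839 -0.032] rxyz [-0.0004  0.0021 -0.076 ]
```

View pics/w6.png

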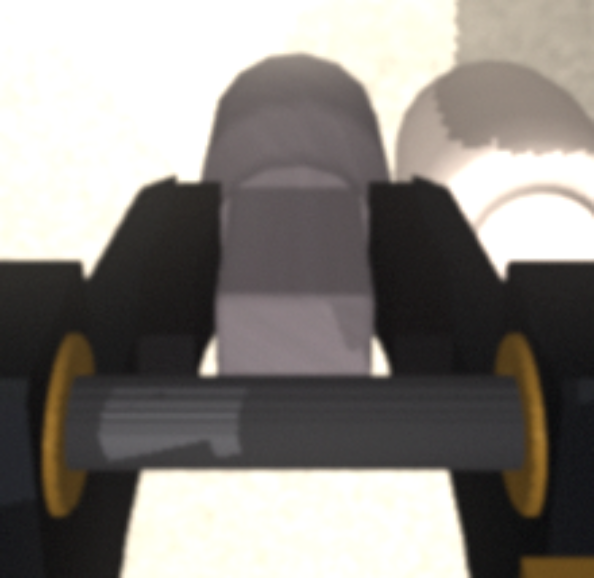

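The shank is held flat between the pads and the socket hangs straight. I'll carry it to the hub.

```bash
python3 -m inch '[{"tx":0.26,"ty":0.48,"tz":0,"rx":0,"ry":0,"rz":-0.038,"claw":1},{"tx":0.52,"ty":0.95,"tz":0,"rx":0,"ry":0,"rz":-0.076,"claw":1},{"tx":0.52,"ty":0.95,"tz":0,"rx":0,"ry":0,"rz":-0.076,"claw":1},{"tx":0.52,"ty":0.95,"tz":0,"rx":0,"ry":0,"rz":-0.076,"claw":1},{"tx":0.52,"ty":0.95,"tz":0,"rx":0,"ry":0,"rz":-0.076,"claw":1},{"tx":0.52,"ty":0.95,"tz":0,"rx":0,"ry":0,"rz":-0.076,"claw":1}]' | head -2
python3 -m inch '[{"tx":0.28,"ty":1,"tz":0,"rx":0,"ry":0,"rz":0,"claw":1},{"tx":0.28,"ty":1,"tz":0,"rx":0,"ry":0,"rz":0,"claw":1},{"tx":0.28,"ty":1,"tz":0,"rx":0,"ry":0,"rz":0,"claw":1},{"tx":0.28,"ty":1,"tz":0,"rx":0,"ry":0,"rz":0,"claw":1},{"tx":0.28,"ty":1,"tz":0,"rx":0,"ry":0,"rz":0,"claw":1}]' | head -2
python3 - <<'E'
from h import *
im=imaging.get_image("top");
plan([504.2,-126.2,190],-.1)
E
```

```text
t: 9.75
position: [452.5, 193.2, 361.1]
t: 10.25
position: [480.1, 39.6, 361.4]
t 10.30 tcp [479.9  40.5 361.5] grasp [479.2  41.4 214.5] yaw -0.100 tilt 0.43 w 25.3 gf 30.0 F [ 0.1  0.3 -2.9]
  txyz [0.273 1.091 0.156] rxyz [-0.0017  0.0017 -0.0001]
```

```bash
python3 -m inch '[{"tx":0.27,"ty":1,"tz":0,"rx":-0.0017,"ry":0.0017,"rz":0,"claw":1},{"tx":0.27,"ty":1,"tz":0,"rx":-0.0017,"ry":0.0017,"rz":0,"claw":1},{"tx":0.27,"ty":1,"tz":0,"rx":-0.0017,"ry":0.0017,"rz":0,"claw":1},{"tx":0.27,"ty":1,"tz":0,"rx":-0.0017,"ry":0.0017,"rz":0,"claw":1},{"tx":0.27,"ty":1,"tz":0,"rx":-0.0017,"ry":0.0017,"rz":0,"claw":1}]' | head -2
python3 - <<'E'
from h import *
for n in("top","scene"):
  im=imaging.get_image(n); print(n,[(np.round(d["point"]).tolist(),round(d["p"],2)) for d in models.spot_point("handle_grip",n)][:2])
plan([504.2,-126.2,180],-.1)
E
```

```text
t: 10.8
position: [505.7, -113.0, 360.8]
top [([493.0, -330.0, 108.0], 0.59)]
scene [([492.0, -328.0, 108.0], 0.56)]
t 11.00 tcp [ 505.1 -111.6  360.9] grasp [ 505.1 -111.6  213.9] yaw -0.097 tilt 0.03 w 25.7 gf 30.0 F [ 0.7 -0.  -2.2]
  txyz [0.004 0.097 0.226] rxyz [ 0.     -0.0002  0.0009]
```

```bash
python3 -m inch '[{"tx":0.004,"ty":0.097,"tz":0.2,"rx":0,"ry":0,"rz":0.001,"claw":1},{"tx":0.004,"ty":0.097,"tz":0.2,"rx":0,"ry":0,"rz":0.001,"claw":1},{"tx":0.004,"ty":0.097,"tz":0.2,"rx":0,"ry":0,"rz":0.001,"claw":1},{"tx":0.004,"ty":0.097,"tz":0.2,"rx":0,"ry":0,"rz":0.001,"claw":1}]' | head -2
python3 - <<'E'
from h import *
im=imaging.get_image("top")
print("mid",[(np.round(d["point"],1).tolist(),round(d["p"],2)) for d in models.spot_point("middle_centre","top")][:2])
plan([504.2,-126.2,137],-.1)
E
```

```text
t: 11.4
position: [504.7, -127.4, 332.1]
mid [([505.3, -125.8, -2.2], 0.63)]
t 11.50 tcp [ 504.8 -127.8  332.5] grasp [ 505.3 -128.   185.5] yaw -0.102 tilt 0.20 w 25.7 gf 30.0 F [ 0.5 -0.8 -3.9]
  txyz [-0.006 -0.011  0.323] rxyz [ 0.0004 -0.0011 -0.0008]
```

```bash
python3 -m inch '[{"tx":-0.005,"ty":-0.008,"tz":0.05,"rx":0,"ry":-0.001,"rz":0,"claw":1},{"tx":-0.005,"ty":-0.008,"tz":0.1,"rx":0,"ry":-0.001,"rz":0,"claw":1},{"tx":-0.005,"ty":-0.008,"tz":0.13,"rx":0,"ry":-0.001,"rz":0,"claw":1},{"tx":-0.005,"ty":-0.008,"tz":0.13,"rx":0,"ry":-0.001,"rz":0,"claw":1},{"tx":-0.005,"ty":-0.008,"tz":0.13,"rx":0,"ry":-0.001,"rz":0,"claw":1}]'
python3 - <<'E'
from h import *
for i in range(4): imaging.get_image("wrist"); plan([504.2,-126.2,137],-.1)
E
```

```text
t: 12.0
position: [503.6, -127.1, 311.3]
tcp_rot: [0.999, -0.052, -0.001, 0.0]
contact_force: [-0.2, -0.2, -2.2]
gripper_width: 25.7
gripper_force: 30.0
t 12.05 tcp [ 503.7 -127.1  311.6] grasp [ 503.4 -127.3  164.6] yaw -0.103 tilt 0.12 w 25.9 gf 30.0 F [ 0.5 -0.2 -3.4]
  txyz [ 0.003 -0.007  0.184] rxyz [ 0.0003  0.0006 -0.001 ]
t 12.10 tcp [ 503.8 -127.2  311.9] grasp [ 503.6 -127.3  164.9] yaw -0.103 tilt 0.10 w 25.9 gf 30.0 F [-0.2  0.7 -4.1]
  txyz [ 0.002 -0.007  0.186] rxyz [ 0.0003  0.0005 -0.001 ]
t 12.15 tcp [ 503.9 -127.2  311.9] grasp [ 503.6 -127.3  164.9] yaw -0.103 tilt 0.10 w 25.7 gf 30.0 F [-0.7 -0.5 -3.5]
  txyz [ 0.002 -0.007  0.186] rxyz [ 0.0003  0.0004 -0.001 ]
t 12.20 tcp [ 503.9 -127.2  312. ] grasp [ 503.7 -127.3  165. ] yaw -0.103 tilt 0.09 w 25.6 gf 30.0 F [ 0.8 -0.7 -3.1]
  txyz [ 0.002 -0.007  0.187] rxyz [ 0.0003  0.0004 -0.001 ]
```

```bash
python3 -m inch '[{"tx":0.003,"ty":-0.007,"tz":0.02,"rx":0,"ry":0,"rz":0,"claw":1},{"tx":0.003,"ty":-0.007,"tz":0.04,"rx":0,"ry":0,"rz":0,"claw":1},{"tx":0.003,"ty":-0.007,"tz":0.06,"rx":0,"ry":0,"rz":0,"claw":1},{"tx":0.003,"ty":-0.007,"tz":0.08,"rx":0,"ry":0,"rz":0,"claw":1},{"tx":0.003,"ty":-0.007,"tz":0.08,"rx":0,"ry":0,"rz":0,"claw":1}]'
python3 -m inch '[{"tx":0,"ty":0,"tz":0.015,"rx":0,"ry":0,"rz":0,"claw":1},{"tx":0,"ty":0,"tz":0.03,"rx":0,"ry":0,"rz":0,"claw":1},{"tx":0,"ty":0,"tz":0.03,"rx":0,"ry":0,"rz":0,"claw":1}]'
python3 - <<'E'
from h import *
plan([504.2,-126.2,137],-.1)
E
```

```text
t: 12.7
position: [503.9, -126.0, 298.9]
tcp_rot: [0.999, -0.052, -0.002, 0.0]
contact_force: [-0.2, 0.9, -2.8]
gripper_width: 26.0
gripper_force: 30.0
t: 13.0
position: [504.3, -126.1, 295.3]
tcp_rot: [0.999, -0.052, -0.001, 0.0]
contact_force: [0.1, 0.5, -0.4]
gripper_width: 25.9
gripper_force: 30.0
t 13.00 tcp [ 504.3 -126.1  295.3] grasp [ 504.  -126.2  148.3] yaw -0.103 tilt 0.11 w 25.9 gf 30.0 F [ 0.1  0.5 -0.4]
  txyz [-0.     0.001  0.075] rxyz [ 0.0003  0.0006 -0.001 ]
```

```bash
python3 -m inch '[{"tx":0,"ty":0,"tz":0.015,"rx":0,"ry":0,"rz":0,"claw":1},{"tx":0,"ty":0,"tz":0.03,"rx":0,"ry":0,"rz":0,"claw":1},{"tx":0,"ty":0,"tz":0.03,"rx":0,"ry":0,"rz":0,"claw":1}]'
python3 - <<'E'
from h import *
plan([504.2,-126.2,137],-.1)
E
```

```text
t: 13.3
position: [504.9, -126.3, 291.6]
tcp_rot: [0.999, -0.052, 0.0, 0.001]
contact_force: [1.8, 0.2, 2.1]
gripper_width: 26.0
gripper_force: 30.0
t 13.30 tcp [ 504.9 -126.3  291.6] grasp [ 505.  -126.5  144.6] yaw -0.103 tilt 0.09 w 26.0 gf 30.0 F [1.8 0.2 2.1]
  txyz [-0.005  0.     0.05 ] rxyz [ 0.0005 -0.0003 -0.001 ]
```

```bash
python3 -m inch '[{"tx":0,"ty":0,"tz":0.015,"rx":0,"ry":0,"rz":0,"claw":1},{"tx":0,"ty":0,"tz":0.03,"rx":0,"ry":0,"rz":0,"claw":1},{"tx":0,"ty":0,"tz":0.03,"rx":0,"ry":0,"rz":0,"claw":1}]'
python3 - <<'E'
from h import *
plan([504.2,-126.2,137],-.1)
for n in("top","scene"):
  imaging.get_image(n); print("mid",n,[(np.round(d["point"],1).tolist(),round(d["p"],2)) for d in models.spot_point("middle_centre",n)][:2])
E
```

```text
t: 13.6
position: [505.7, -126.4, 288.5]
tcp_rot: [0.999, -0.052, 0.002, 0.001]
contact_force: [0.0, 0.3, 8.4]
gripper_width: 25.8
gripper_force: 30.0
t 13.60 tcp [ 505.7 -126.4  288.5] grasp [ 506.2 -126.7  141.5] yaw -0.103 tilt 0.21 w 25.8 gf 30.0 F [0.  0.3 8.4]
  txyz [-0.01 -0.    0.03] rxyz [ 0.0005 -0.001  -0.001 ]
mid top [([601.4, 262.9, 44.5], 0.54)]
mid scene [([501.3, -127.4, 117.3], 0.63)]
```

```bash
python3 -m inch '[{"tx":0.01,"ty":0,"tz":0,"rx":0,"ry":0,"rz":0,"claw":1},{"tx":0.01,"ty":0,"tz":0.015,"rx":0,"ry":0,"rz":0,"claw":1},{"tx":0.01,"ty":0,"tz":0.015,"rx":0,"ry":0,"rz":0,"claw":1}]'
python3 - <<'E'
from h import *
plan([504.2,-126.2,137],-.1)
print(np.round(ctrl.sense()["torque"],2))
cv2.imwrite("pics/s7.png",cv2.resize(imaging.get_image("scene")[140:240,160:280],None,fx=5,fy=5,interpolation=cv2.INTER_CUBIC))
E
```

```text
t: 14.1
position: [507.8, -126.7, 287.3]
tcp_rot: [0.999, -0.052, 0.002, 0.001]
contact_force: [-0.1, 1.2, 12.8]
gripper_width: 26.0
gripper_force: 30.0
t 14.10 tcp [ 507.8 -126.7  287.3] grasp [ 508.5 -127.   140.3] yaw -0.103 tilt 0.31 w 26.0 gf 30.0 F [-0.1  1.2 12.8]
  txyz [-0.024 -0.001  0.022] rxyz [ 0.0006 -0.0016 -0.001 ]
[ 0.26  0.09 -0.07]
```

View pics/s7.png

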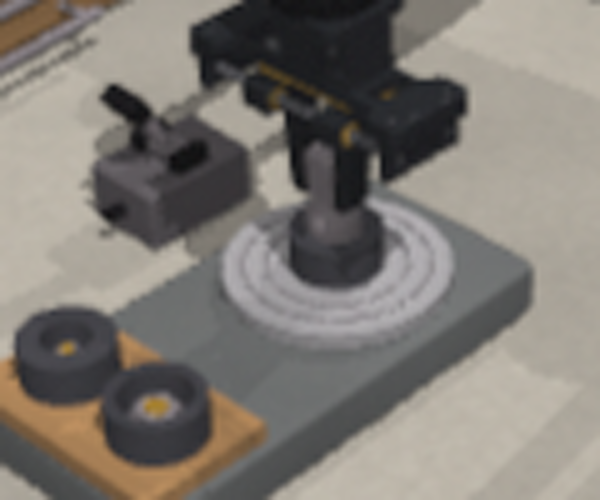

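The socket barrel sits inside the hub at (338,240) with the shank between the fingers. The tool has drifted about 4 mm in +x under load, so I'll bring it back over the axis and see whether it settles.

```bash
python3 -m inch '[{"tx":-0.01,"ty":0,"tz":0,"rx":0,"ry":-0.001,"rz":0,"claw":1},{"tx":-0.02,"ty":0,"tz":0,"rx":0,"ry":-0.0016,"rz":0,"claw":1},{"tx":-0.027,"ty":0.003,"tz":0,"rx":0,"ry":-0.0016,"rz":0,"claw":1},{"tx":-0.027,"ty":0.003,"tz":0,"rx":0,"ry":-0.0016,"rz":0,"claw":1},{"tx":-0.027,"ty":0.003,"tz":0,"rx":0,"ry":-0.0016,"rz":0,"claw":1}]'
python3 - <<'E'
from h import *
plan([504.2,-126.2,137],-.1)
print(np.round(ctrl.sense()["torque"],2))
for n in("top","scene"):
  imaging.get_image(n); print("mid",n,[(np.round(d["point"],1).tolist(),round(d["p"],2)) for d in models.spot_point("middle_centre",n)][:3])
E
```

```text
t: 14.65
position: [503.8, -126.5, 286.5]
tcp_rot: [0.999, -0.052, 0.0, 0.001]
contact_force: [2.9, 0.8, 7.5]
gripper_width: 26.0
gripper_force: 30.0
t 14.65 tcp [ 503.8 -126.5  286.5] grasp [ 503.8 -126.7  139.5] yaw -0.104 tilt 0.08 w 26.0 gf 30.0 F [2.9 0.8 7.5]
  txyz [ 0.003 -0.002  0.017] rxyz [ 0.0004 -0.0002 -0.0011]
[ 0.37 -0.53 -0.01]
mid top []
mid scene [([494.3, -328.5, 107.3], 0.74), ([502.0, -129.8, 113.4], 0.45)]
```

```bash
python3 -m inch '[{"tx":-0.005,"ty":0,"tz":0.01,"rx":0,"ry":-0.0005,"rz":0,"claw":1},{"tx":-0.005,"ty":0,"tz":0.02,"rx":0,"ry":-0.0005,"rz":0,"claw":1},{"tx":-0.005,"ty":0,"tz":0.02,"rx":0,"ry":-0.0005,"rz":0,"claw":1},{"tx":-0.005,"ty":0,"tz":0.02,"rx":0,"ry":-0.0005,"rz":0,"claw":1}]'
python3 - <<'E'
from h import *
plan([504.2,-126.2,137],-.1)
print(np.round(ctrl.sense()["torque"],2))
E
```

```text
t: 15.25
position: [503.9, -126.6, 285.7]
tcp_rot: [0.999, -0.052, 0.001, 0.001]
contact_force: [1.8, 2.5, 17.1]
gripper_width: 25.5
gripper_force: 30.0
t 15.25 tcp [ 503.9 -126.6  285.7] grasp [ 504.2 -126.8  138.7] yaw -0.103 tilt 0.14 w 25.5 gf 30.0 F [ 1.8  2.5 17.1]
  txyz [ 0.001 -0.003  0.012] rxyz [ 0.0005 -0.0006 -0.0011]
[ 0.56 -0.18 -0.03]
```

Run:
```python
from h import *
im=imaging.get_image("wrist"); cv2.imwrite("pics/w8.png",im)
old=cv2.imread("pics/w6.png"); old=cv2.resize(old,(220,214),interpolation=cv2.INTER_AREA)
new=im[170:,150:370]
a=np.median(old[:,100:118].max(2),1); b=np.median(new[:,100:118].max(2),1)
for i in range(40,150,3): print(i+170,int(a[i]/1.8),int(b[i]))
```

```text
210 63 82
213 65 73
216 65 72
219 64 72
222 63 72
225 63 72
228 58 68
231 59 65
234 70 80
237 68 80
240 54 67
243 51 60
246 51 60
249 51 60
252 50 60
255 50 60
258 50 60
261 50 60
264 50 60
267 50 60
270 50 60
273 50 60
276 50 60
279 61 61
282 73 81
285 77 91
288 77 93
291 77 93
294 76 94
297 76 93
300 77 93
303 78 95
306 78 95
309 40 50
312 28 38
315 32 52
318 32 52
```

```bash
python3 -m inch '[{"tx":0,"ty":0.003,"tz":0,"rx":0,"ry":0,"rz":0,"claw":1},{"tx":0,"ty":0.003,"tz":0,"rx":0,"ry":0,"rz":0,"claw":1},{"tx":0,"ty":0.003,"tz":0,"rx":0,"ry":0,"rz":0,"claw":1},{"tx":0,"ty":0.003,"tz":0,"rx":0,"ry":0,"rz":0,"claw":1},{"tx":0,"ty":0.003,"tz":0,"rx":0,"ry":0,"rz":0,"claw":1},{"tx":0,"ty":0.003,"tz":0,"rx":0,"ry":0,"rz":0,"claw":1}]'
python3 - <<'E'
from h import *
plan([504.2,-126.2,137],-.1)
imaging.get_image("scene")
for q in("handle_grip","middle_centre","small_centre","large_centre","pot0_centre"): print(q,[(np.round(d["point"],1).tolist(),round(d["p"],2)) for d in models.spot_point(q,"scene")][:3])
E
```

```text
t: 15.9
position: [503.9, -126.8, 285.7]
tcp_rot: [0.999, -0.052, 0.001, 0.001]
contact_force: [0.1, 3.2, 17.4]
gripper_width: 25.7
gripper_force: 30.1
t 15.90 tcp [ 503.9 -126.8  285.7] grasp [ 504.2 -127.   138.7] yaw -0.104 tilt 0.12 w 25.7 gf 30.1 F [ 0.1  3.2 17.4]
  txyz [ 0.001 -0.004  0.012] rxyz [ 0.0003 -0.0006 -0.0012]
handle_grip [([491.4, -328.9, 108.3], 0.42)]
middle_centre [([503.4, -127.0, 114.6], 0.67)]
small_centre [([493.8, -329.9, 107.8], 0.74), ([605.4, 263.9, 43.4], 0.59)]
large_centre [([422.1, 209.2, 46.9], 0.71)]
pot0_centre [([336.4, 303.9, 47.6], 0.62), ([705.6, 378.9, 47.4], 0.36)]
```

```bash
python3 -m inch '[{"tx":0,"ty":-0.005,"tz":0.008,"rx":0,"ry":0,"rz":0.02,"claw":1},{"tx":0,"ty":-0.005,"tz":0.008,"rx":0,"ry":0,"rz":0.02,"claw":1},{"tx":0,"ty":-0.005,"tz":0.008,"rx":0,"ry":0,"rz":-0.02,"claw":1},{"tx":0,"ty":-0.005,"tz":0.008,"rx":0,"ry":0,"rz":-0.02,"claw":1},{"tx":0,"ty":-0.005,"tz":0.005,"rx":0,"ry":0,"rz":0,"claw":1},{"tx":0,"ty":-0.005,"tz":0,"rx":0,"ry":0,"rz":0,"claw":1},{"tx":0,"ty":-0.005,"tz":0,"rx":0,"ry":0,"rz":0,"claw":1},{"tx":0,"ty":-0.005,"tz":0,"rx":0,"ry":0,"rz":0,"claw":1}]'
python3 - <<'E'
from h import *
plan([504.2,-126.2,137],-.1)
print(np.round(ctrl.sense()["torque"],2))
E
```

```text
t: 17.0
position: [503.5, -126.3, 283.9]
tcp_rot: [0.999, -0.051, 0.0, 0.001]
contact_force: [5.1, 1.0, 7.3]
gripper_width: 25.8
gripper_force: 30.0
t 17.00 tcp [ 503.5 -126.3  283.9] grasp [ 503.6 -126.6  136.9] yaw -0.102 tilt 0.12 w 25.8 gf 30.0 F [5.1 1.  7.3]
  txyz [ 0.004 -0.001 -0.   ] rxyz [ 0.0006 -0.0002 -0.0008]
[ 0.22 -0.71  0.33]
```

The wiggle let the socket settle to grasp z 136.9, which matches the predicted fully-home height of about 137. I'm handing in.

```bash
python3 -c "
from workcell import job_done
print(job_done())"
```

```text
the job is handed in; nothing more can be done
None
```

I switched the isolator off first, then fitted the middle socket (22 mm nut, 41 mm well) fully home on the nut. The gripper still holds it at 30 N, nothing else was moved, and the job was handed in at about 17 s; the hand-in returned no verdict.

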